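# Sort out the swapped things on the television shelf

## Robot

A 6-joint arm with a two-finger parallel gripper is mounted at the origin on the work surface. World frame = base frame: x ahead of the robot, y to its left, z up, the work surface at z = 0. Lengths are in mm, angles in rad, forces in N, time in s.
With the tool pointing down it reaches from about 350 to 850 mm from the base axis. Payload 8.1 kg.
Tool frame: the origin (TCP) lies on the centre line of the jaws, within the pads' length; the fingertips stand 19 mm ahead of it and the grasp point (between the pads) is the TCP; z points along the fingers, y is the line along which they close (so a half turn about z gives the same grasp; the last joint's range is limited). The gripper opens to 85 mm and grips with 20 to 120 N. Pads are 22 mm wide; open, the fingers measure 114 mm over their backs; the gripper's body (76 mm by 85 mm) begins 54 mm behind the grasp point. The pads swing forward as they close: fully open they stand 13 mm farther back than shut.
Start: joints at [-1.355, 0.13, 1.488, -0, 1.523, -0.085], TCP at [177.791, -573.058, 250.292] pointing down, gripper open.
Joint ranges: [-2.96, 2.96], [-0.89, 2.26], [0.02, 2.5], [-1.34, 4.48], [0, 2.73], [-2.66, 2.66]. Speed limits (rad/s): [2.39, 2.39, 2.79, 3.14, 3.14, 3.14].

## Interface

Orientations are given as a rotation vector (axis times angle).
In Python, from rig import bot gives the robot as it stands.
- The arm moves only by the shell command python3 -m jog 'ROWS'. ROWS is JSON, a list of rows, each a list of 3 entries, a list of its own where there are three numbers: the turn, a rotation vector about the world's x, y, z in rad, then the shift along the world's x, y, z in cm, then the finger opening in cm, from 0 to 8.54. A call has 1 to 20 rows; each row is the pose to reach, as a shift and turn from the pose commanded when the call began; what a row does not reach only later rows make up. A row lasts 1/8 s, in which the tool goes at most 62.5 mm and 10.7 degrees, less where a joint would pass 70% of its speed; a pose out of reach is approached as far as the arm can. A call with a gripper value outside its range is refused whole. The fingers move at their own pace and stop on an object; the grip force is fixed at half the most. Time passes only in rows, so rows that repeat a pose let the fingers close. It gives the time, the measured TCP pose, the force, the opening and the grip force at its end, in the units of the state.
- bot.observe(): the state, without advancing time (a new reading comes with each control period).
- bot.grab_frame(name): name is "scene" or "top" or "wrist"; returns (picture, depth): 420x560x3 uint8, blue, green, red; 420x560 float32, mm along the optical axis (not along the pixel's ray), 0 where there is no reading.
- bot.get_calibration(name): a dict with "mtx" (3x3 intrinsics, pixels), "eye" and "attitude" of the camera in the world; the wrist camera has in their place "mount" (4x4, takes a point from camera to tool coordinates, whose origin is the TCP and whose axes are the flange's). Camera axes: x right, y up, looking along -z (the intrinsics and any distortion apply to the point x, -y, -z); pixel columns grow to the right and rows downward; lengths in mm; the calibration is good to about 2 mm. The wrist camera is an equidistant fisheye: a pixel r from the principal point sees the ray r / f radians off the axis. A picture is of the moment at which its call begins: read the wrist's pose just before it. get_calibration takes no time and is no camera call.
- bot.close_job(): hands the job in; it is judged then, once.
The state is a dict: "t": time; "joint_positions": joint angles; "dq": joint speeds; "effort": joint torques, N m; "position": TCP position; "eef_rot": TCP orientation; "wrist_force": force on the tool from outside, world axes, zero at the start; "torque": the same for the moment, N m; "grip_width": finger opening in mm; "gripper_force": force on a finger pad.
Only numpy, scipy, OpenCV 4.12 (cv2) and the standard library are available. Lean on these libraries where they do the work, as an engineer would, in place of code of your own. Each camera call takes 0.05 s, during which the arm holds its last target. There are 200 camera calls.

## Task

The four things that stand on pads on the shelf are all on the wrong ones: put the grey speaker cube on the black square rubber pad, the mug on the brown cork coaster, the blue glass orb on the yellow brass disc and the potted succulent on the white saucer, each upright, in the middle of its place and left standing there by itself. All four places are taken, but the grey felt mat is free as a halfway spot. Set each thing down gently, never dropping it, and leave the black remote where it lies.

Things in the scene. Friction and masses are not known exactly. Their poses are not given: they have to be found in the camera images.
- speaker: Grey plastic speaker cube, 58 mm each way, about 0.3 kg, with a black round cone on its front (-x) side and two small black buttons on top. Origin: centre of its underside. z up; x and y square to its sides. At the start it stands upright on a wrong place, turned by up to 90 degrees or so.
- mug: Small white ceramic mug, open on top, 60 mm across the body at the rim and 68 mm tall, about 0.18 kg. A handle, about 10 mm thick, stands out 36 mm on its +y side, so it is best gripped from above across its x axis. Origin: centre of the underside of the round body. z up. At the start it stands upright on a wrong place, turned anyhow.
- orb: Dark blue glass orb, a ball of 60 mm diameter on a small foot of 36 mm diameter, so that it stands without rolling; about 0.28 kg. Origin: centre of the foot's underside; the ball's centre is 33 mm above it and the top 63 mm. z up; turned anyhow. At the start it stands on a wrong place.
- plant: Succulent in a terracotta pot, about 0.22 kg: round pot, 42 mm in diameter at the foot, with a straight-sided rim band of 60 mm diameter from 34 to 54 mm above the foot, to be gripped there; the green leaves stay within 54 mm diameter and reach 76 mm above the foot. Origin: centre of the underside. z up; turned anyhow. At the start it stands on a wrong place.
- rubber_pad: Flat square black rubber pad, 90 x 90 mm and 6 mm thick, fixed to the shelf: the place of the speaker. Origin: centre of its underside, at shelf height; its top is 6 mm above. z up; x and y along its sides.
- cork_coaster: A flat round brown cork coaster, 100 mm in diameter and 6 mm thick, fixed to the shelf. Origin: centre of its underside, at shelf height; its top is 6 mm above. z up. The place of the mug.
- brass_disc: A flat round yellow brass disc, 100 mm in diameter and 6 mm thick, fixed to the shelf. Origin: centre of its underside, at shelf height; its top is 6 mm above. z up. The place of the orb.
- white_saucer: A flat round white ceramic saucer (without a raised rim), 100 mm in diameter and 6 mm thick, fixed to the shelf. Origin: centre of its underside, at shelf height; its top is 6 mm above. z up. The place of the potted succulent.
- felt_mat: A flat round grey felt mat, 100 mm in diameter and 6 mm thick, fixed to the shelf. Origin: centre of its underside, at shelf height; its top is 6 mm above. z up. It is empty at the start: the free spot, big enough for any one thing.
- remote: Black remote control with small grey buttons, 150 mm long (its x), 42 mm wide and 18 mm high, lying loose on the shelf, roughly pointing away from the robot. Origin: centre of its underside. Not to be moved. Apart from the things listed, the shelf within 0.72 m of the robot and 0.33 m either side of its middle line is clear; what stands beyond that is fixed and, within 0.5 m of the middle line, at most 65 mm high.
Not all that is in view belongs to the job. Of the things that look like the speaker, the largest one is meant. Several things have the shape of the mug; the one meant has the colours described above.

How it is judged:
By the outcome, as a careful person would: the job done as asked, in the order asked, and still so for the second after the job is handed in, with the robot touching nothing.
It also fails if it takes over 136 s, if anything falls off the work surface, if the arm or the gripper's body presses on something with over 40 N, if the wrist force passes 120 N, or if a joint passes its speed limit or range.

## Working session

There is one attempt and no reset: what is moved stays moved. The work goes in short steps, Python scripts to look and compute and a shell command to move; the robot and the scene stay as the last step left them, time stands still between calls to the robot, and variables do not carry over. Pictures are saved under pics/ and viewed, at most 14 in all, crops included, and the job is handed in when it is done.

```bash
mkdir -p pics
cat > h.py <<'E'
import numpy as np, cv2
from rig import bot
from scipy.spatial.transform import Rotation as R
E
python3 - <<'E'
from h import *
o=bot.observe();print(o)
for n in("scene","top"):
    im,d=bot.grab_frame(n);cv2.imwrite(f"pics/{n}0.png",im);np.save(f"{n}_d.npy",d);print(n,bot.get_calibration(n),(d>0).mean())
print(bot.get_calibration("wrist"))
E
```

```text
{'t': 0.0, 'joint_positions': array([-1.35540103e+00,  1.31149280e-01,  1.48926779e+00,  2.84940013e-05,
        1.52302072e+00, -8.54133232e-02]), 'dq': array([-0.00121461,  0.00070286, -0.00024315, -0.00103906,  0.00173585,
        0.00094831]), 'effort': array([ 2.94930120e-03, -5.69394386e+01, -5.00550377e+01, -4.98607756e-05,
        1.45115741e-02, -4.99521559e-05]), 'position': array([ 177.6882796 , -572.5464189 ,  249.25782114]), 'eef_rot': array([-3.10430393e+00, -4.70451303e-01,  1.43537811e-04]), 'wrist_force': array([0.05427566, 0.36352681, 0.15035348]), 'torque': array([-0.02770638,  0.0272335 ,  0.00648536]), 'gripper_force': 0.0, 'grip_width': 85.32245315388255}
scene {'mtx': array([[391.25422201,   0.        , 279.72296115],
       [  0.        , 391.25422201, 215.25993911],
       [  0.        ,   0.        ,   1.        ]]), 'eye': array([ 838.35724281, -499.07445067,  489.49091798]), 'attitude': array([0.91694377, 0.28599099, 0.55049058])} 0.9959778911564626
top {'mtx': array([[416.20179793,   0.        , 283.41686095],
       [  0.        , 416.20179793, 210.71701439],
       [  0.        ,   0.        ,   1.        ]]), 'eye': array([374.88669433,  -2.03258907, 996.11597421]), 'attitude': array([ 0.11006363, -0.08399742, -1.54171836])} 0.9960416666666667
{'mtx': array([[325.1922621 ,   0.        , 278.56925991],
       [  0.        , 325.1922621 , 206.94458098],
       [  0.        ,   0.        ,   1.        ]]), 'mount': array([[-2.86712329e-04,  9.62899981e-01,  2.69858379e-01,
         6.81234571e+01],
       [ 9.99999579e-01,  5.11235632e-04, -7.61720175e-04,
         8.06284006e-01],
       [-8.71421560e-04,  2.69858047e-01, -9.62899722e-01,
        -1.23774989e+02],
       [ 0.00000000e+00,  0.00000000e+00,  0.00000000e+00,
         1.00000000e+00]])}
```

View pics/top0.png

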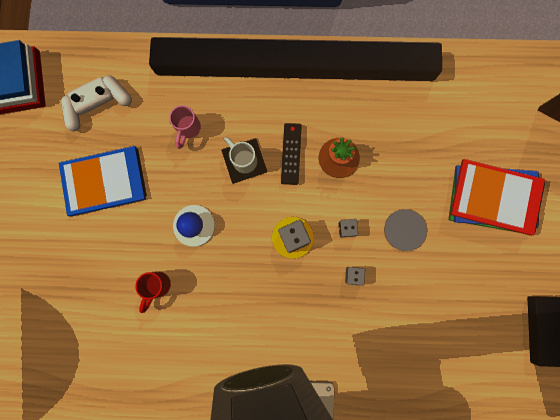

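View pics/scene0.png

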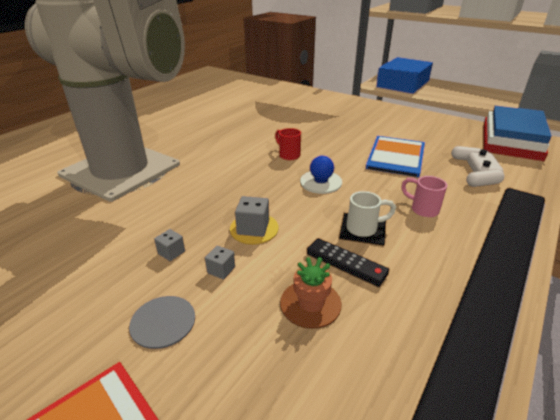

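The top view shows the mug on the black pad (243,158), the plant on the cork (340,157), the orb on the saucer (193,225), the speaker on the brass disc (293,237) and the felt mat free at (406,230). The remote is at (291,154). The small cubes at (348,228) and (355,276) and the red and pink mugs are decoys. The scene view confirms this.

```bash
cat >> h.py <<'E'
def rays(n,cal,shape=(420,560)):
    K=cal["mtx"];v,u=np.mgrid[:shape[0],:shape[1]]
    d=np.stack([(u-K[0,2])/K[0,0],-(v-K[1,2])/K[1,1],-np.ones(shape)],-1)
    return d@R.from_rotvec(cal["attitude"]).as_matrix().T
def cloud(n,d):
    c=bot.get_calibration(n);r=rays(n,c);return c["eye"]+r*d[...,None],r,c["eye"]
def onplane(px,r,e,z):   # px: mask
    q=r[px];return (e+q*((z-e[2])/q[:,2])[:,None])[:,:2]
def circ(p):
    (c,rad)=cv2.minEnclosingCircle(p.astype(np.float32));return np.round(c,1),round(rad,1)
def big(m):
    n,l,s,_=cv2.connectedComponentsWithStats(m.astype(np.uint8));return l==1+np.argmax(s[1:,4])
E
python3 - <<'E'
from h import *
im=cv2.imread("pics/top0.png");d=np.load("top_d.npy");P,r,e=cloud("top",d)
hsv=cv2.cvtColor(im,cv2.COLOR_BGR2HSV).astype(int);H,S,V=[hsv[...,i] for i in range(3)]
v,u=np.mgrid[:420,:560]
def reg(cx,cy,w):return (abs(u-cx)<w)&(abs(v-cy)<w)
z=P[...,2]
print("table z",np.median(z[reg(240,330,10)]),z[reg(406,230,10)].mean(),z[reg(406,230,10)].std())
for n,c in dict(felt=(406,230),cork=(340,157),brass=(293,237),saucer=(193,225),pad=(243,158)).items():
    print(n,[tuple(hsv[c[1]+dy,c[0]+dx]) for dx,dy in((-17,3),(0,17),(12,12))])
masks=dict(felt=reg(406,230,28)&(S<60),
 cork=reg(340,157,30)&((H<12)|(H>170))&(S>120),
 brass=reg(293,237,30)&(H>22)&(H<34)&(S>180),
 saucer=reg(193,225,28)&(S<60)&(V>90),
 pad=reg(243,160,30)&(V<50))
for k,m in masks.items():
    m=big(m);q=onplane(m,r,e,6);lo=z[m]<12
    print(k,m.sum(),circ(q),"rect",cv2.minAreaRect(q.astype(np.float32)))
for k,c,lo,hi in(("speaker",(293,237),58,70),("mug",(243,157),66,80),("mugall",(243,157),25,80),("orb",(190,225),40,75),("plantrim",(340,152),52,64),("plantall",(340,152),40,90)):
    m=reg(*c,26)&(z>lo)&(z<hi);q=P[m];print(k,m.sum(),"mean",q.mean(0).round(1),circ(q[:,:2]),"top",np.percentile(q[:,2],98).round(1),"rect",np.round(sum([list(t) if isinstance(t,tuple) else [t] for t in cv2.minAreaRect(q[:,:2].astype(np.float32))],[]),1))
m=reg(291,154,34)&(V<60)&(z>12)&(z<30)&(abs(u-291)<14);print("remote",cv2.minAreaRect(P[m][:,:2].astype(np.float32)))
m=reg(190,225,26)&(z>36);q=P[m];s=np.linalg.lstsq(np.c_[2*q,np.ones(len(q))],(q**2).sum(1),rcond=None)[0];print("orb sphere",s[:3],np.sqrt(s[3]+s[:3]@s[:3]))
for c in((348,228),(355,276)):
    m=reg(*c,14)&(z>20);print("small",P[m].mean(0),P[m][:,2].max())
E
```

```text
table z 0.6929623079913654 9.407758261357735 52.03825876370537
felt [(np.int64(14), np.int64(41), np.int64(105)), (np.int64(14), np.int64(42), np.int64(104)), (np.int64(13), np.int64(39), np.int64(104))]
cork [(np.int64(11), np.int64(215), np.int64(122)), (np.int64(11), np.int64(215), np.int64(116)), (np.int64(11), np.int64(218), np.int64(125))]
brass [(np.int64(24), np.int64(255), np.int64(185)), (np.int64(24), np.int64(255), np.int64(186)), (np.int64(20), np.int64(239), np.int64(142))]
saucer [(np.int64(37), np.int64(30), np.int64(186)), (np.int64(34), np.int64(43), np.int64(188)), (np.int64(34), np.int64(31), np.int64(182))]
pad [(np.int64(16), np.int64(135), np.int64(32)), (np.int64(14), np.int64(150), np.int64(39)), (np.int64(15), np.int64(156), np.int64(36))]
felt 1334 (array([ 460.6, -274. ]), 49.2) rect ((459.94793701171875, -273.64349365234375), (94.66588592529297, 95.45220184326172), 89.86766815185547)
cork 801 (array([ 632. , -114.2]), 48.8) rect ((629.816650390625, -112.72423553466797), (96.70145416259766, 91.14422607421875), 61.01760482788086)
brass 486 (array([436. ,  -
[... 707 characters left out ...]
t [622.4 127.3  89.2  58.9  68.2]
orb 523 mean [455.4 227.9  59.8] (array([456.7, 231.8]), 29.9) top 70.4 rect [456.5 231.2  55.4  58.3   1.7]
plantrim 216 mean [ 626.6 -111.8   60.3] (array([ 634.1, -114.7]), 30.0) top 63.6 rect [ 633.2 -114.7   57.8   57.7   88.9]
plantall 568 mean [ 630.  -113.    68.8] (array([ 633.9, -114.3]), 30.1) top 83.2 rect [ 633.  -114.3   58.5   58.2   88.8]
remote ((636.8251953125, 1.9403495788574219), (41.42009353637695, 146.75732421875), 88.41082000732422)
orb sphere [418.13107202 115.67919024 526.05884464] 481.83174199611807
small [ 458.41690734 -132.90065384   47.61853351] 996.1159742060755
small [ 350.20879675 -150.25100563   44.84386334] 996.1159742060755
```

```bash
cat >> h.py <<'E'
def wcloud():
    o=bot.observe();im,d=bot.grab_frame("wrist");c=bot.get_calibration("wrist");K=c["mtx"]
    v,u=np.mgrid[:420,:560];x=(u-K[0,2])/K[0,0];y=(v-K[1,2])/K[1,1];t=np.hypot(x,y)+1e-9
    s=np.tan(t)/t*d;p=np.stack([x*s,-y*s,-d,np.ones_like(d)],-1)@c["mount"].T
    return im,p[...,:3]@R.from_rotvec(o["eef_rot"]).as_matrix().T+o["position"],d,o
E
python3 - <<'E'
from h import *
im=cv2.imread("pics/top0.png");d=np.load("top_d.npy");P,r,e=cloud("top",d)
z=P[...,2];v,u=np.mgrid[:420,:560]
m=((abs(u-243)<26)&(abs(v-157)<26)&(z>25)&(z<82)).astype(np.uint8)
m=cv2.morphologyEx(m,cv2.MORPH_CLOSE,np.ones((5,5)))
b=cv2.morphologyEx(m,cv2.MORPH_OPEN,cv2.getStructuringElement(2,(13,13)))
q=onplane(b>0,r,e,74);print("mug body",circ(q),q.mean(0))
h=big((m>0)&(b==0));print("handle",h.sum(),onplane(h,r,e,45).mean(0))
E
python3 -m jog '[[[0,0,0],[45.6,45.85,-5],8.54],[[0,0,0],[45.6,45.85,-5],8.54],[[0,0,0],[45.6,45.85,-5],8.54],[[0,0,0],[45.6,45.85,-5],8.54],[[0,0,0],[45.6,45.85,-5],8.54],[[0,0,0],[45.6,45.85,-5],8.54],[[0,0,0],[45.6,45.85,-5],8.54],[[0,0,0],[45.6,45.85,-5],8.54],[[0,0,0],[45.6,45.85,-5],8.54],[[0,0,0],[45.6,45.85,-5],8.54],[[0,0,0],[45.6,45.85,-5],8.54],[[0,0,0],[45.6,45.85,-5],8.54],[[0,0,0],[45.6,45.85,-5],8.54],[[0,0,0],[45.6,45.85,-5],8.54]]'
python3 - <<'E'
from h import *
im,P,d,o=wcloud();cv2.imwrite("pics/w1.png",im);np.savez("w1.npz",P=P,im=im);print(o["position"],o["eef_rot"],o["joint_positions"])
z=P[...,2];x=P[...,0];y=P[...,1]
near=np.hypot(x-634,y+114)<50
m=near&(z>66)&(z<90);print("leaves",m.sum(),circ(P[m][:,:2]),z[m].max())
m=near&(z>40)&(z<64);print("rim",m.sum(),circ(P[m][:,:2]),np.percentile(z[m],95))
m=near&(z<12)&(z>-5);print("low z",np.median(z[m]))
E
```

```text
mug body (array([0., 0.]), 0.0) [nan nan]
handle 459 [624.74618215 119.46008542]
t: 1.85
position: [633.2, -115.7, 200.4]
eef_rot: [3.106, 0.468, -0.0]
wrist_force: [0.5, 0.1, 0.2]
grip_width: 85.5
gripper_force: 0.0
[ 633.16785451 -115.68879365  200.42627817] [ 3.10628278e+00  4.68413170e-01 -2.16724907e-04] [-2.60227117e-01  2.73124444e-01  1.41746246e+00 -2.31926463e-04
  1.45105614e+00  1.01126140e+00]
leaves 2482 (array([ 634.7, -114.7]), 26.8) 83.69452996192226
rim 1527 (array([ 634.4, -115.1]), 30.0) 61.18012819674314
low z 6.098403127967927<stdin>:7: RuntimeWarning: Mean of empty slice.
  ret = um.true_divide(
```

View pics/w1.png

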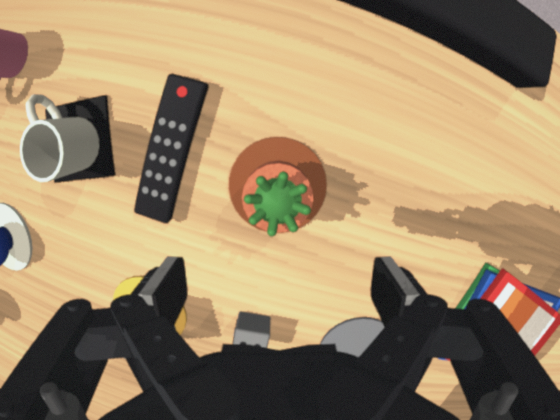

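The wrist view shows the plant centred at (277,200) with clear room for the fingers, and the wrist depth agrees with the top view to 1 mm. I'll descend and grip.

```bash
python3 -m jog '[[[0,0,0],[0.1,-0.05,-5],8.54],[[0,0,0],[0.1,-0.05,-9],8.54],[[0,0,0],[0.1,-0.05,-12],8.54],[[0,0,0],[0.1,-0.05,-14],8.54],[[0,0,0],[0.1,-0.05,-14.9],8.54],[[0,0,0],[0.1,-0.05,-14.9],8.54],[[0,0,0],[0.1,-0.05,-14.9],5],[[0,0,0],[0.1,-0.05,-14.9],5],[[0,0,0],[0.1,-0.05,-14.9],5],[[0,0,0],[0.1,-0.05,-14.9],5],[[0,0,0],[0.1,-0.05,-14.9],5],[[0,0,0],[0.1,-0.05,-14.9],5],[[0,0,0],[0.1,-0.05,-14.9],5]]'
```

```text
t: 3.52
position: [636.3, -115.3, 53.4]
eef_rot: [3.105, 0.471, 0.005]
wrist_force: [-0.4, 0.0, 6.5]
grip_width: 58.3
gripper_force: 65.1
```

```bash
python3 -m jog '[[[0,0,0],[0,0,1],5],[[0,0,0],[0,0,3],5],[[0,0,0],[0,0,6],5],[[0,0,0],[0,0,8],5],[[0,0,0],[-2,-2,8.5],5],[[0,0,0],[-5,-4.5,8.5],5],[[0,0,0],[-9,-8,8.5],5],[[0,0,0],[-13,-12,8.5],5],[[0,0,0],[-16,-14.5,8],5],[[0,0,0],[-17.4,-15.9,7],5],[[0,0,0],[-17.4,-15.9,5],5],[[0,0,0],[-17.4,-15.9,3],5],[[0,0,0],[-17.4,-15.9,1.7],5],[[0,0,0],[-17.4,-15.9,1],5],[[0,0,0],[-17.4,-15.9,0.6],5],[[0,0,0],[-17.4,-15.9,0.4],5],[[0,0,0],[-17.4,-15.9,0.3],5]]'
```

```text
t: 5.65
position: [461.1, -274.3, 54.7]
eef_rot: [3.106, 0.471, 0.001]
wrist_force: [0.4, 0.3, -2.3]
grip_width: 58.3
gripper_force: 64.5
```

```bash
python3 -m jog '[[[0,0,0],[0,0,-0.1],5],[[0,0,0],[0,0,-0.2],5],[[0,0,0],[0,0,-0.2],5]]'
```

```text
t: 6.02
position: [461.1, -274.3, 53.4]
eef_rot: [3.106, 0.471, 0.001]
wrist_force: [-3.4, 2.8, 6.4]
grip_width: 58.5
gripper_force: 65.4
```

```bash
python3 -m jog '[[[0,0,0],[0,0,0],8.54],[[0,0,0],[0,0,0],8.54],[[0,0,0],[0,0,0],8.54],[[0,0,0],[0,0,0],8.54],[[0,0,0],[0,0,2],8.54],[[0,0,0],[0,0,6],8.54],[[0,0,0],[0,0,11],8.54],[[0,0,0],[2,5,14],8.54],[[0,0,0],[5,12,14.7],8.54],[[0,0,0],[7,18,14.7],8.54],[[0,0,0],[9.5,24,14.7],8.54],[[0,0,0],[12,30,14.7],8.54],[[0,0,0],[14,35,14.7],8.54],[[0,0,0],[15.7,38.7,14.7],8.54],[[0,0,0],[15.7,38.7,14.7],8.54],[[0,0,0],[15.7,38.7,14.7],8.54]]'
python3 - <<'E'
from h import *
im,P,d,o=wcloud();cv2.imwrite("pics/w2.png",im);np.savez("w2.npz",P=P,im=im);print(o["position"],o["eef_rot"])
z=P[...,2];near=np.hypot(P[...,0]-618,P[...,1]-115)<75
V=im.max(-1)
m=near&(z>68)&(z<82);q=P[m];print("rim",m.sum(),np.percentile(z[m],[50,98]))
m2=(near&(z>15)&(z<80)).astype(np.uint8)
c,_=cv2.findContours(m2,cv2.RETR_EXTERNAL,cv2.CHAIN_APPROX_NONE);f=cv2.drawContours(m2*0,[max(c,key=cv2.contourArea)],-1,1,-1)
print(circ(P[m][:,:2]))
# robust circle r=30 fit on rim
from scipy.optimize import least_squares
g=least_squares(lambda p:np.hypot(q[:,0]-p[0],q[:,1]-p[1])-28.5,[618,113],loss="soft_l1",f_scale=1.5).x;print("centre",g)
rr=np.hypot(P[...,0]-g[0],P[...,1]-g[1]);h=near&(z>20)&(z<72)&(rr>40);hc=P[h].mean(0);print("handle",h.sum(),hc,np.degrees(np.arctan2(*(hc[:2]-g)[::-1])))
E
```

```text
t: 8.02
position: [617.5, 112.8, 198.9]
eef_rot: [3.106, 0.472, -0.001]
wrist_force: [-0.4, 0.7, -0.9]
grip_width: 85.5
gripper_force: 0.0
[617.52921162 112.78298306 198.85234308] [ 3.10552585e+00  4.71747605e-01 -1.36505773e-03]
rim 1249 [73.74145384 75.33151522]
(array([622.5, 117.1]), 36.2)
centre [618.31521409 113.45366214]
handle 451 [655.68375847 149.10913717  54.79523455] 43.6561456717471
```

View pics/w2.png

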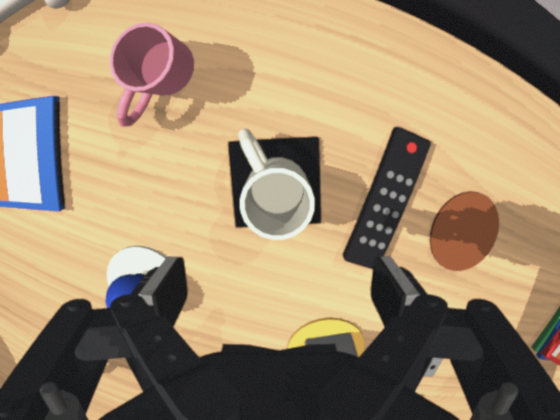

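Wrist view: the white mug's rim is at (277,203) with its handle toward (248,140). The empty cork is at (465,230) and the remote at (388,198), which leaves clearance. I'll turn 0.46 rad and grip across the handle.

```bash
python3 -m jog '[[[0,0,0.15],[0,0.05,-1],8.54],[[0,0,0.3],[0.05,0.05,-3],8.54],[[0,0,0.42],[0.05,0.05,-5],8.54],[[0,0,0.46],[0.05,0.05,-7],8.54],[[0,0,0.46],[0.05,0.05,-11],8.54],[[0,0,0.46],[0.05,0.05,-13.5],8.54],[[0,0,0.46],[0.05,0.05,-14.7],8.54],[[0,0,0.46],[0.05,0.05,-14.7],8.54],[[0,0,0.46],[0.05,0.05,-14.7],5],[[0,0,0.46],[0.05,0.05,-14.7],5],[[0,0,0.46],[0.05,0.05,-14.7],5],[[0,0,0.46],[0.05,0.05,-14.7],5],[[0,0,0.46],[0.05,0.05,-14.7],5],[[0,0,0.46],[0.05,0.05,-14.7],5],[[0,0,0.46],[0.05,0.05,-14.7],5]]'
python3 - <<'E'
from h import *
f=np.load("w2.npz");im=f["im"];P=f["P"];hsv=cv2.cvtColor(im,cv2.COLOR_BGR2HSV).astype(int)
H,S,V=[hsv[...,i] for i in range(3)];x,y,z=[P[...,i] for i in range(3)]
m=big((np.hypot(x-632,y+114)<60)&((H<10)|(H>170))&(S>120)&(z<15));print("cork",m.sum(),circ(P[m][:,:2]),np.median(z[m]))
m=big((np.hypot(x-619,y-116)<75)&(V<50)&(z<15));print("pad",cv2.minAreaRect(P[m][:,:2].astype(np.float32)),np.median(z[m]))
E
```

```text
t: 9.95
position: [619.7, 113.6, 54.3]
eef_rot: [2.916, 1.166, 0.005]
wrist_force: [-0.4, -0.1, 6.8]
grip_width: 57.4
gripper_force: 65.2
cork 3 (array([ 660. , -143.8]), 1.0) 5.141557583257168
pad ((626.1959228515625, 101.839599609375), (86.53776550292969, 56.89488983154297), 20.635902404785156) 6.191721837676042
```

```bash
python3 -m jog '[[[0,0,0],[0,0,1],5],[[0,0,0],[0,0,3],5],[[0,0,0],[0,0,6],5],[[0,0,0],[0,0,8],5],[[0,0,0],[0.1,-2,8.5],5],[[0,0,0],[0.4,-6,8.5],5],[[0,0,0],[0.7,-11,8.5],5],[[0,0,0],[1,-16,8.5],5],[[0,0,0],[1.2,-20,8],5],[[0,0,0],[1.37,-22.3,7],5],[[0,0,0],[1.37,-22.8,5],5],[[0,0,0],[1.37,-22.8,3],5],[[0,0,0],[1.37,-22.8,1.7],5],[[0,0,0],[1.37,-22.8,1],5],[[0,0,0],[1.37,-22.8,0.6],5],[[0,0,0],[1.37,-22.8,0.4],5],[[0,0,0],[1.37,-22.8,0.3],5],[[0,0,0],[1.37,-22.8,0.2],5],[[0,0,0],[1.37,-22.8,0.1],5],[[0,0,0],[1.37,-22.8,0.1],5]]'
```

```text
t: 12.45
position: [632.3, -114.7, 54.4]
eef_rot: [2.917, 1.166, 0.001]
wrist_force: [-3.1, -0.5, 4.9]
grip_width: 57.7
gripper_force: 65.1
```

```bash
python3 -m jog '[[[0,0,0],[0,0,0],8.54],[[0,0,0],[0,0,0],8.54],[[0,0,0],[0,0,0],8.54],[[0,0,0],[0,0,0],8.54],[[0,0,0],[0,0,2],8.54],[[0,0,0],[0,0,6],8.54],[[0,0,0],[0,0,11],8.54],[[0,0,-0.1],[-2,1,14],8.54],[[0,0,-0.2],[-6,3,14.7],8.54],[[0,0,-0.32],[-10,5.5,14.7],8.54],[[0,0,-0.32],[-15,8,14.7],8.54],[[0,0,-0.32],[-19.57,10.4,14.7],8.54],[[0,0,-0.32],[-19.57,10.4,14.7],8.54],[[0,0,-0.32],[-19.57,10.4,14.7],8.54]]'
python3 - <<'E'
from h import *
im,P,d,o=wcloud();cv2.imwrite("pics/w3.png",im);np.savez("w3.npz",P=P,im=im);print(o["position"],o["eef_rot"])
hsv=cv2.cvtColor(im,cv2.COLOR_BGR2HSV).astype(int);H,S,V=[hsv[...,i] for i in range(3)];x,y,z=[P[...,i] for i in range(3)]
m=(np.hypot(x-436,y+10)<60)&(z>58)&(z<70);print("spk",m.sum(),cv2.minAreaRect(P[m][:,:2].astype(np.float32)),np.median(z[m]))
m=(np.hypot(x-436,y+6)<60)&(z<14)&(S>180)&(H>20)&(H<34);print("brass",m.sum(),circ(P[m][:,:2]),cv2.minAreaRect(P[m][:,:2].astype(np.float32)))
m=(np.hypot(x-632,y+114)<110);print("mug seen",(m&(z>68)).sum())
t,_=bot.grab_frame("top");cv2.imwrite("pics/top1.png",t)
E
```

```text
t: 14.2
position: [437.2, -10.7, 202.0]
eef_rot: [3.064, 0.687, 0.005]
wrist_force: [1.2, 0.6, 0.8]
grip_width: 85.1
gripper_force: 0.0
[437.23092607 -10.72347522 202.02716767] [3.06414514 0.68702896 0.00496239]
spk 4490 ((436.29833984375, -10.860267639160156), (58.29261779785156, 58.307403564453125), 25.769392013549805) 63.94742148529288
brass 0 (array([0., 0.]), 0.0) ((0.0, 0.0), (0.0, 0.0), 0.0)
mug seen 1057
```

View pics/w3.png

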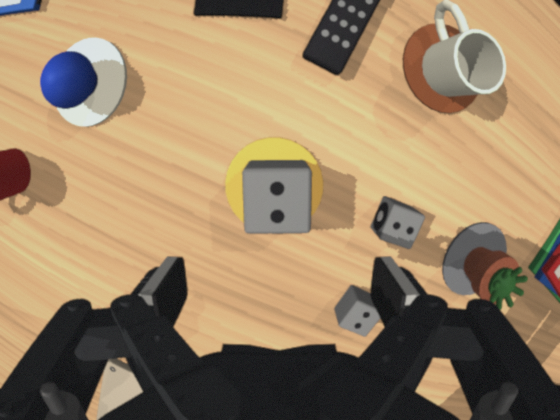

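The wrist view shows the speaker aligned with the jaws at (277,197). The mug is on the cork and the plant on the mat. I'll descend and grip.

```bash
python3 -m jog '[[[0,0,0],[0,0,-4],8.54],[[0,0,0],[0,0,-8],8.54],[[0,0,0],[0,0,-12],8.54],[[0,0,0],[0,0,-14.5],8.54],[[0,0,0],[0,0,-15.5],8.54],[[0,0,0],[0,0,-15.5],8.54],[[0,0,0],[0,0,-15.5],5],[[0,0,0],[0,0,-15.5],5],[[0,0,0],[0,0,-15.5],5],[[0,0,0],[0,0,-15.5],5],[[0,0,0],[0,0,-15.5],5],[[0,0,0],[0,0,-15.5],5],[[0,0,0],[0,0,-15.5],5]]'
```

```text
t: 15.92
position: [437.7, -10.6, 46.9]
eef_rot: [3.065, 0.687, 0.005]
wrist_force: [-0.1, 1.1, 7.5]
grip_width: 57.4
gripper_force: 65.5
```

```bash
python3 -m jog '[[[0,0,0],[0,0,1],5],[[0,0,0],[0,0,3],5],[[0,0,0],[0,0,6],5],[[0,0,0],[0,0,8],5],[[0,0,0],[1.5,1,8.5],5],[[0,0,-0.03],[5,3.5,8.5],5],[[0,0,-0.06],[9,6.3,8.5],5],[[0,0,-0.087],[13,9,8.5],5],[[0,0,-0.087],[16,11.1,8],5],[[0,0,-0.087],[17.8,12.4,7],5],[[0,0,-0.087],[18.25,12.65,5],5],[[0,0,-0.087],[18.25,12.65,3],5],[[0,0,-0.087],[18.25,12.65,1.7],5],[[0,0,-0.087],[18.25,12.65,1],5],[[0,0,-0.087],[18.25,12.65,0.6],5],[[0,0,-0.087],[18.25,12.65,0.4],5],[[0,0,-0.087],[18.25,12.65,0.3],5],[[0,0,-0.087],[18.25,12.65,0.2],5],[[0,0,-0.087],[18.25,12.65,0.1],5],[[0,0,-0.087],[18.25,12.65,0.1],5]]'
```

```text
t: 18.42
position: [619.1, 116.0, 47.0]
eef_rot: [3.092, 0.553, 0.001]
wrist_force: [-2.5, 0.0, 2.7]
grip_width: 57.1
gripper_force: 65.6
```

```bash
python3 -m jog '[[[0,0,0],[0,0,0],8.54],[[0,0,0],[0,0,0],8.54],[[0,0,0],[0,0,0],8.54],[[0,0,0],[0,0,0],8.54],[[0,0,0],[0,0,2],8.54],[[0,0,0],[0,0,6],8.54],[[0,0,0],[0,0,11],8.54],[[0,0,0],[-2,1.4,14],8.54],[[0,0,0],[-6,4.3,15.4],8.54],[[0,0,0],[-10,7.2,15.4],8.54],[[0,0,0],[-14,10,15.4],8.54],[[0,0,0],[-16.2,11.6,15.4],8.54],[[0,0,0],[-16.2,11.6,15.4],8.54],[[0,0,0],[-16.2,11.6,15.4],8.54]]'
python3 - <<'E'
from h import *
im,P,d,o=wcloud();cv2.imwrite("pics/w4.png",im);np.savez("w4.npz",P=P,im=im);print(o["position"],o["eef_rot"])
hsv=cv2.cvtColor(im,cv2.COLOR_BGR2HSV).astype(int);H,S,V=[hsv[...,i] for i in range(3)];x,y,z=[P[...,i] for i in range(3)]
m=(np.hypot(x-457,y-231)<45)&(z>38)&(z<80);q=P[m];print("orb",m.sum(),circ(q[:,:2]),z[m].max())
s=np.linalg.lstsq(np.c_[2*q,np.ones(len(q))],(q**2).sum(1),rcond=None)[0];print("sphere",s[:3],np.sqrt(s[3]+s[:3]@s[:3]))
m=big((np.hypot(x-457,y-231)<60)&(abs(z-6)<6)&(S<70)&(V>60));print("saucer",m.sum(),circ(P[m][:,:2]))
m=(np.hypot(x-436,y+6)<70)&(abs(z-6)<8)&(S>180);print("brassH",np.percentile(H[m],[10,50,90]) if m.any() else 0)
E
```

```text
t: 20.18
position: [457.5, 231.8, 201.5]
eef_rot: [-3.092, -0.553, -0.003]
wrist_force: [0.8, -0.7, 0.2]
grip_width: 85.5
gripper_force: 0.0
[457.53148941 231.83358202 201.51860498] [-3.09249897e+00 -5.53197287e-01 -3.07554701e-03]
orb 3363 (array([458.2, 232.5]), 29.9) 70.23155216446821
sphere [456.88655062 231.95017693  39.60919069] 29.30644844208197
saucer 4180 (array([456.9, 229.8]), 51.6)
brassH 0
```

View pics/w4.png

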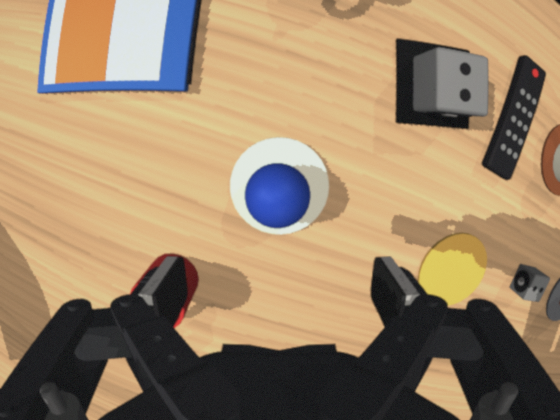

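The wrist view shows the orb at (277,195) on the saucer, the speaker standing on the black pad, and the empty brass disc at (453,270). I'll grip the orb at its equator.

```bash
python3 -m jog '[[[0,0,0],[0,0,-4],8.54],[[0,0,0],[0,0,-8],8.54],[[0,0,0],[0,0,-12],8.54],[[0,0,0],[0,0,-15],8.54],[[0,0,0],[0,0,-16.1],8.54],[[0,0,0],[0,0,-16.1],8.54],[[0,0,0],[0,0,-16.1],5],[[0,0,0],[0,0,-16.1],5],[[0,0,0],[0,0,-16.1],5],[[0,0,0],[0,0,-16.1],5],[[0,0,0],[0,0,-16.1],5],[[0,0,0],[0,0,-16.1],5],[[0,0,0],[0,0,-16.1],5]]'
python3 - <<'E'
from h import *
t,d=bot.grab_frame("top");cv2.imwrite("pics/top2.png",t);P,r,e=cloud("top",d)
hsv=cv2.cvtColor(t,cv2.COLOR_BGR2HSV).astype(int);H,S,V=[hsv[...,i] for i in range(3)];x,y,z=[P[...,i] for i in range(3)]
m=big((np.hypot(x-436,y+6)<65)&(((H>20)&(H<34)&(S>225))));q=onplane(m,r,e,6);print("brass",m.sum(),circ(q),q.mean(0),cv2.minAreaRect(q.astype(np.float32)))
E
```

```text
t: 21.85
position: [458.4, 232.6, 41.4]
eef_rot: [-3.092, -0.553, -0.006]
wrist_force: [-0.7, -0.5, 6.3]
grip_width: 57.3
gripper_force: 64.2
brass 737 (array([426.1,  -4.9]), 47.8) [417.27172531  -4.3461654 ] ((415.79278564453125, -6.235130310058594), (58.48640441894531, 89.78569030761719), 10.072782516479492)
```

Run:
```python
from h import *
f=np.load("w4.npz");im=f["im"];P=f["P"];hsv=cv2.cvtColor(im,cv2.COLOR_BGR2HSV).astype(int)
H,S,V=[hsv[...,i] for i in range(3)];print(hsv[270,453],P[270,453],hsv[245,440])
m=big((H>21)&(H<30)&(S>160)&(np.hypot(P[...,0]-436,P[...,1]+6)<90));print(m.sum(),circ(P[m][:,:2]),P[m].mean(0),cv2.minAreaRect(P[m][:,:2].astype(np.float32)))
f=np.load("w3.npz");im=f["im"];P=f["P"];hsv=cv2.cvtColor(im,cv2.COLOR_BGR2HSV).astype(int);H,S,V=[hsv[...,i] for i in range(3)]
m=(H>21)&(H<30)&(S>160)&(np.hypot(P[...,0]-436,P[...,1]+6)<60);print(m.sum(),circ(P[m][:,:2]))
```

```text
[ 25 145 222] [436.87458252  -4.32772783   5.78690606] [ 20 155 183]Traceback (most recent call last):
  File "<stdin>", line 4, in <module>
  File "h.py", line 15, in big
    n,l,s,_=cv2.connectedComponentsWithStats(m.astype(np.uint8));return l==1+np.argmax(s[1:,4])
                                                                             ~~~~~~~~~^^^^^^^^^
    return _wrapfunc(a, 'argmax', axis=axis, out=out, **kwds)
    return bound(*args, **kwds)
ValueError: attempt to get argmax of an empty sequence
```

Run:
```python
from h import *
f=np.load("w4.npz");im=f["im"];P=f["P"];hsv=cv2.cvtColor(im,cv2.COLOR_BGR2HSV).astype(int)
H,S,V=[hsv[...,i] for i in range(3)]
m=big((H>=18)&(H<30)&(S>125)&(np.hypot(P[...,0]-436,P[...,1]+6)<60));print(m.sum(),circ(P[m][:,:2]),P[m].mean(0),cv2.minAreaRect(P[m][:,:2].astype(np.float32)))
```

```text
3573 (array([436. ,  -9.5]), 53.1) [440.15896138  -3.63902093   6.12254458] ((440.11468505859375, -10.035675048828125), (104.15058898925781, 90.14071655273438), 78.57847595214844)
```

```bash
python3 -m jog '[[[0,0,0],[0,0,1],5],[[0,0,0],[0,0,3],5],[[0,0,0],[0,0,6],5],[[0,0,0],[0,0,8],5],[[0,0,0],[-0.1,-2,8.5],5],[[0,0,0],[-0.4,-6,8.5],5],[[0,0,0],[-0.8,-11,8.5],5],[[0,0,0],[-1.3,-16,8.5],5],[[0,0,0],[-1.8,-20.5,8],5],[[0,0,0],[-2.07,-23.2,7],5],[[0,0,0],[-2.07,-23.8,5],5],[[0,0,0],[-2.07,-23.8,3],5],[[0,0,0],[-2.07,-23.8,1.7],5],[[0,0,0],[-2.07,-23.8,1],5],[[0,0,0],[-2.07,-23.8,0.6],5],[[0,0,0],[-2.07,-23.8,0.4],5],[[0,0,0],[-2.07,-23.8,0.3],5],[[0,0,0],[-2.07,-23.8,0.2],5],[[0,0,0],[-2.07,-23.8,0.1],5],[[0,0,0],[-2.07,-23.8,0.1],5]]'
```

```text
t: 24.4
position: [436.5, -6.0, 41.4]
eef_rot: [3.092, 0.553, 0.001]
wrist_force: [-5.2, 0.6, 9.2]
grip_width: 57.8
gripper_force: 66.1
```

```bash
python3 -m jog '[[[0,0,0],[0,0,0],8.54],[[0,0,0],[0,0,0],8.54],[[0,0,0],[0,0,0],8.54],[[0,0,0],[0,0,0],8.54],[[0,0,0],[0,0,2],8.54],[[0,0,0],[0,0,6],8.54],[[0,0,0],[0,0,11],8.54],[[0,0,0],[0.2,-2,15],8.54],[[0,0,0],[0.6,-7,16],8.54],[[0,0,0],[1,-12,16],8.54],[[0,0,0],[1.5,-17,16],8.54],[[0,0,0],[2,-22,16],8.54],[[0,0,0],[2.5,-26.8,16],8.54],[[0,0,0],[2.5,-26.8,16],8.54],[[0,0,0],[2.5,-26.8,16],8.54]]'
python3 - <<'E'
from h import *
im,P,d,o=wcloud();cv2.imwrite("pics/w5.png",im);print(o["position"],o["eef_rot"])
x,y,z=[P[...,i] for i in range(3)];near=np.hypot(x-461,y+274)<50
for a,b in((66,90),(40,64)):
    m=near&(z>a)&(z<b);print(m.sum(),circ(P[m][:,:2]),z[m].max())
E
```

```text
t: 26.28
position: [460.8, -273.8, 199.8]
eef_rot: [-3.092, -0.552, 0.001]
wrist_force: [-0.5, -1.0, 0.0]
grip_width: 85.3
gripper_force: 0.0
[ 460.80842583 -273.80160894  199.84099066] [-3.09171515e+00 -5.51534311e-01  8.91312618e-04]
2483 (array([ 460.5, -275.3]), 26.7) 83.35189950658223
1539 (array([ 460. , -275.6]), 29.9) 62.50022660841995
```

View pics/w5.png

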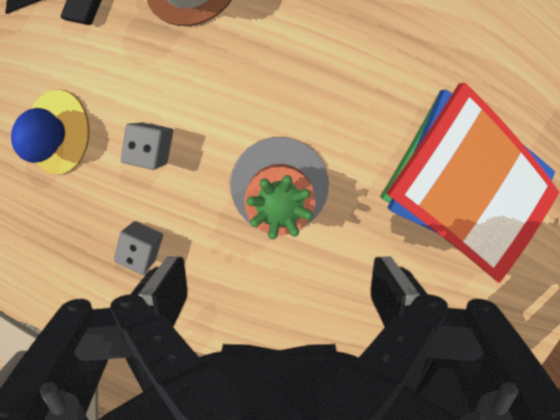

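The wrist view shows the plant at (278,203) on the mat, the orb on the brass disc and both decoy cubes untouched. I'll grip the plant.

```bash
python3 -m jog '[[[0,0,0],[-0.1,-0.1,-4],8.54],[[0,0,0],[-0.1,-0.1,-8],8.54],[[0,0,0],[-0.1,-0.1,-12],8.54],[[0,0,0],[-0.1,-0.1,-14],8.54],[[0,0,0],[-0.1,-0.1,-14.8],8.54],[[0,0,0],[-0.1,-0.1,-14.8],8.54],[[0,0,0],[-0.1,-0.1,-14.8],5],[[0,0,0],[-0.1,-0.1,-14.8],5],[[0,0,0],[-0.1,-0.1,-14.8],5],[[0,0,0],[-0.1,-0.1,-14.8],5],[[0,0,0],[-0.1,-0.1,-14.8],5],[[0,0,0],[-0.1,-0.1,-14.8],5],[[0,0,0],[-0.1,-0.1,-14.8],5]]'
```

```text
t: 27.95
position: [461.3, -275.7, 54.2]
eef_rot: [3.091, 0.552, 0.004]
wrist_force: [-0.7, 1.9, 7.3]
grip_width: 58.0
gripper_force: 64.5
```

Run:
```python
from h import *
t,d=bot.grab_frame("top");cv2.imwrite("pics/top3.png",t);P,r,e=cloud("top",d)
hsv=cv2.cvtColor(t,cv2.COLOR_BGR2HSV).astype(int);H,S,V=[hsv[...,i] for i in range(3)];x,y,z=[P[...,i] for i in range(3)]
def near(a,b,R):return np.hypot(x-a,y-b)<R
m=big(near(457,231,65)&(S<90)&(V>90));q=onplane(m,r,e,6);print("saucer",m.sum(),circ(q),q.mean(0))
m=big(near(436,-6,65)&(H>20)&(H<34)&(S>225));print("brass",m.sum(),circ(onplane(m,r,e,6)))
m=near(436,-6,45)&(z>40);print("orb",circ(P[m][:,:2]))
m=near(619,116,60)&(z>58);print("spk",cv2.minAreaRect(P[m][:,:2].astype(np.float32)))
```

```text
saucer 1358 (array([457.5, 230.6]), 50.4) [457.46143589 230.6532232 ]
brass 587 (array([435.2,  -6.9]), 49.2)
orb (array([435.5,  -7.1]), 29.9)
spk ((618.1403198242188, 114.62939453125), (58.98727035522461, 57.613861083984375), 20.37765121459961)
```

View pics/top3.png

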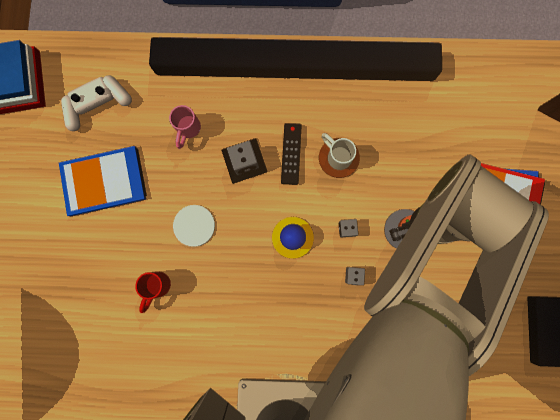

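The top view shows the speaker on the pad (243,158), the mug on the cork (341,155), the orb on the brass (293,237), and the saucer empty at (194,226). Now I'll carry the plant to the saucer.

```bash
python3 -m jog '[[[0,0,0],[0,0,1],5],[[0,0,0],[0,0,3],5],[[0,0,0],[0,0,6],5],[[0,0,0],[0,1,9],5],[[0,0,0],[0,4,10.5],5],[[0,0,0],[0,8,10.5],5],[[0,0,0],[0,13,10.5],5],[[0,0,0],[0,18,10.5],5],[[0,0,0],[0,23,10.5],5],[[0,0,0],[-0.1,28,10.5],5],[[0,0,0],[-0.1,33,10.5],5],[[0,0,0],[-0.1,38,10.5],5],[[0,0,0],[-0.2,43,10.5],5],[[0,0,0],[-0.3,47,10.5],5],[[0,0,0],[-0.3,49.8,9],5],[[0,0,0],[-0.3,50.6,7],5],[[0,0,0],[-0.3,50.6,5],5],[[0,0,0],[-0.3,50.6,3],5],[[0,0,0],[-0.3,50.6,2],5],[[0,0,0],[-0.3,50.6,2],5]]'
```

```text
t: 30.5
position: [456.6, 230.7, 72.0]
eef_rot: [3.092, 0.553, -0.002]
wrist_force: [-0.2, -0.8, -1.5]
grip_width: 58.2
gripper_force: 64.6
```

```bash
python3 -m jog '[[[0,0,0],[0,0,-1],5],[[0,0,0],[0,0,-1.4],5],[[0,0,0],[0,0,-1.6],5],[[0,0,0],[0,0,-1.7],5],[[0,0,0],[0,0,-1.8],5],[[0,0,0],[0,0,-1.9],5],[[0,0,0],[0,0,-1.9],5]]'
```

```text
t: 31.38
position: [457.4, 231.1, 54.2]
eef_rot: [-3.092, -0.553, -0.001]
wrist_force: [-3.5, -1.5, 6.4]
grip_width: 58.2
gripper_force: 65.5
```

Contact confirmed. I'll release, go straight up and back away, then check.

```bash
python3 -m jog '[[[0,0,0],[0,0,0],8.54],[[0,0,0],[0,0,0],8.54],[[0,0,0],[0,0,0],8.54],[[0,0,0],[0,0,0],8.54],[[0,0,0],[0,0,2],8.54],[[0,0,0],[0,0,6],8.54],[[0,0,0],[0,0,11],8.54],[[0,0,0],[0,0,16],8.54],[[0,0,0],[-3,5,18],8.54],[[0,0,0],[-7,10,18],8.54],[[0,0,0],[-10,14,18],8.54],[[0,0,0],[-12,18,18],8.54],[[0,0,0],[-12,18,18],8.54],[[0,0,0],[-12,18,18],8.54]]'
python3 - <<'E'
from h import *
t,d=bot.grab_frame("top");cv2.imwrite("pics/top4.png",t);P,r,e=cloud("top",d)
x,y,z=[P[...,i] for i in range(3)]
def near(a,b,R):return np.hypot(x-a,y-b)<R
m=near(436,-6,45)&(z>40);print("orb",circ(P[m][:,:2]))
m=near(619,116,60)&(z>58)&(z<80);print("spk",cv2.minAreaRect(P[m][:,:2].astype(np.float32)))
m=near(457,231,45)&(z>40)&(z<95);print("plant",circ(P[m][:,:2]))
from scipy.optimize import least_squares
m=near(632,-114,45)&(z>69)&(z<82);q=P[m];print("mug",least_squares(lambda p:np.hypot(q[:,0]-p[0],q[:,1]-p[1])-28.5,[632,-114],loss="soft_l1",f_scale=1.5).x)
m=near(637,2,85)&(z>12)&(z<30)&(abs(y)<35);print("remote",cv2.minAreaRect(P[m][:,:2].astype(np.float32)))
im,_=bot.grab_frame("scene");cv2.imwrite("pics/scene4.png",im)
E
```

```text
t: 33.12
position: [337.1, 410.7, 233.1]
eef_rot: [3.092, 0.554, -0.0]
wrist_force: [-0.1, 0.1, 1.1]
grip_width: 85.6
gripper_force: 0.0
orb (array([435.4,  -7.2]), 29.8)
spk ((617.7880249023438, 114.48550415039062), (59.1156005859375, 57.59486770629883), 20.355785369873047)
plant (array([457. , 229.9]), 29.9)
mug [ 630.77148588 -115.57512366]
remote ((638.1972045898438, 1.9572582244873047), (42.0332145690918, 149.99240112304688), 88.3060302734375)
```

View pics/scene4.png

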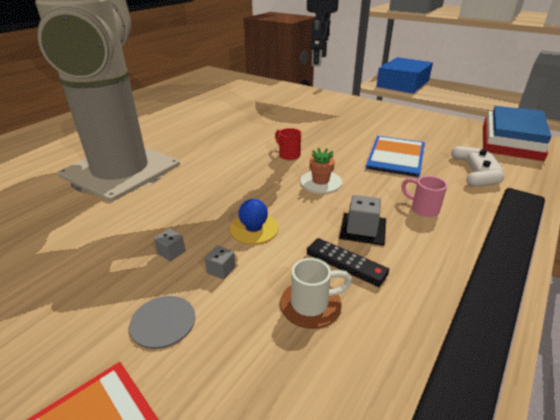

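All four things stand upright and centred to within 2 mm: speaker (364,217), mug (311,290), orb (253,214), plant (321,168). The remote has not moved, so I'm handing the job in.

```bash
python3 -c "
from rig import bot
print(bot.close_job())"
```

```text
the job is handed in; nothing more can be done
None
```

The job is handed in at about 33 s: speaker, mug, orb and succulent each stand upright within about 2 mm of the middle of their own places, and the remote has not moved.

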